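# Let the score pen hang and stand it in the mug

### The arm

A 7-joint arm with a two-finger parallel gripper is mounted at the origin on the work surface. World frame = base frame: x ahead of the robot, y to its left, z up, the work surface at z = 0. Lengths are in m, angles in rad, forces in N, time in s.
With the tool pointing down it reaches from about 0.4 to 0.85 m from the base axis. Payload 10.4 kg.
Tool frame: the origin (TCP) lies between the finger pads; the fingertips stand r.nose_length ahead of it and the grasp point (between the pads) lies 6 mm ahead of it (r.nose_length is the distance from the TCP to the fingertips, in m); z points along the fingers, x is the direction in which the jaws open and shut, and the axes are right-handed (so a half turn about z gives the same grasp; the last joint's range is limited). The gripper opens to 87 mm and grips with 3 to 60 N. Pads are 19 mm wide; open, the fingers measure 117 mm over their backs; the gripper's body (75 mm by 190 mm) begins 51 mm behind the grasp point.
Start: joints at [1.084, 0.332, -0.065, 1.46, 0.022, 1.35, -0.088], TCP at [0.28, -0.559, 0.248] pointing down, gripper open.
Joint ranges: [-2.6, 2.6], [-0.5, 2.12], [-1.47, 1.34], [0.16, 2.42], [-1.27, 4.41], [0.06, 2.06], [-2.6, 2.6]. Speed limits (rad/s): [2.22, 2.22, 2.79, 2.79, 3.14, 3.14, 3.14].

### API

Orientations are given as a unit quaternion [x, y, z, w].
In Python, from bench import r gives the robot as it stands. The module is installed in compiled form; this text tells all that it offers.
- The arm moves only by the shell command python3 -m creep 'ROWS' [OPENING] [FORCE]. ROWS is JSON, a list of rows, each an object of numbers: "x", "y", "z": the shift along the world's x, y, z in m; "spin": the turn about the world's z in degrees. In form: [{"x": .., "y": .., "z": .., "spin": ..}, ...]. A call has 1 to 12 rows; each row is the pose to reach, as a shift and turn from the pose commanded when the call began; what a row does not reach only later rows make up. A row lasts 1/8 s, in which the tool goes at most 62.5 mm and 10.7 degrees, less where a joint would pass 70% of its speed; a pose out of reach is approached as far as the arm can. A call with a gripper value outside its range is refused whole. OPENING is the finger opening in m, from 0 to 0.087, set as the call begins (- or left out, the last holds). The fingers move at their own pace and stop on an object; FORCE is the grip in N (left out, the last holds). Time passes only in rows, so rows that repeat a pose let the fingers close. It gives the time, the measured TCP pose, the force and the opening at its end, in the units of the state.
- r.read_state(): the state, without advancing time (a new reading comes with each control period).
- r.camera(name): name is "side" or "top"; returns a dict with "pixels" (400x640x3 uint8, blue, green, red), "z_map" (400x640 float32, m along the optical axis (not along the pixel's ray), 0 where there is no reading), "K" (3x3 intrinsics, pixels), "R" (3x3) and "t" (3): a world point X has camera coordinates R X + t. Camera axes: x right, y down, z forward; pixel columns grow to the right and rows downward; lengths in m; the calibration is good to about 2 mm. A picture is of the moment at which its call begins.
- r.close_job(): hands the job in, once; it reports no verdict.
The state is a dict: "time": time; "joint_positions": joint angles; "joint_vel": joint speeds; "joint_torque": joint torques, N m; "ee_pos": TCP position; "eef_rot": TCP orientation; "ft_force": force on the tool from outside, world axes, zero at the start; "torque": the same for the moment, N m; "width": finger opening in m.
Only numpy, scipy, OpenCV 4.12 (cv2) and the standard library are available. Lean on these libraries where they do the work, as an engineer would, in place of code of your own. Each camera call takes 0.05 s, during which the arm holds its last target. There are 200 camera calls.

### The job

Take the ball-ended steel score pen by its ball, lift it level and clear of its wooden rest, then ease the grip so that it swings down by its own weight and hangs point down from the fingers, and grip it again. Lower it point first into the mug with the handle, down to the bottom, and let go so it stands there. Leave the handleless dice cup where it is and keep the mug upright and in its place.

Things in the scene. Friction and masses are not known exactly. Their poses are not given: they have to be found in the camera images.
- pen_ball (a point): Centre of the 18 mm ball at the end of the steel score pen (12 mm round barrel, 154 mm long). The pen lies level and loose in two U notches of a fixed wooden rest (90 x 60 mm, 40 mm high); the ball overhangs one end of it, its centre 36 mm above the table. Axes: x along the pen from point to ball.
- pen_tip (a point): Writing point of the same pen, 145 mm from the ball's centre; same axes. About 90 g, balance point about 65 mm from the ball's centre. Gripped on the ball across the pen with 30 N or more it stays level; eased to 3 to 4 N it pivots about the ball and hangs but does not fall; opened clear of the ball it drops.
- mug_in (a point): Centre of the inner floor of the teal ceramic mug, the vessel with a handle: 95 mm tall, outer rim 82 mm across, walls 5 mm, loose, 360 g. z points up. The rim is about 90 mm above this point; the handle is on its +y side. The pen is to stand in it.
- dice_cup: The grey plastic dice cup without a handle, as tall and as wide as the mug (95 mm, 82 mm), origin at the centre of its underside, z up. Not to be used or moved. It may stand on either side of the pen rest, with the mug on the other.
There are look-alikes about, which are no part of the job. Leave any red look-alike of the part that bears pen_ball alone.

How it is judged:
By the outcome, as a careful person would: the job done as asked, in the order asked, and still so for the second after the job is handed in, with the robot touching nothing.
It also fails if it takes over 51 s, if anything falls off the work surface, if the arm or the gripper's body presses on something with over 40 N, if the wrist force passes 120 N, or if a joint passes its speed limit or range.

## Working session

There is one attempt and no reset: what is moved stays moved. The work goes in short steps, Python scripts to look and compute and a shell command to move; the robot and the scene stay as the last step left them, time stands still between calls to the robot, and variables do not carry over. Pictures are saved under pics/ and viewed, about 8 in all and at most 12, crops included, and the job is handed in when it is done.

```bash
mkdir -p pics; cat > h.py <<'E'
from bench import r
import numpy as np, cv2
def cloud(c):
    z=c["z_map"].astype(float);K=c["K"];v,u=np.mgrid[:z.shape[0],:z.shape[1]]
    P=np.stack([(u-K[0,2])/K[0,0]*z,(v-K[1,2])/K[1,1]*z,z],-1)
    W=(P-c["t"])@c["R"]; W[z==0]=np.nan
    return W
def shot(n):
    c=r.camera(n); np.savez(f"{n}.npz",**c); return c
E
python3 - <<'E'
from h import *
for n in("top","side"):
    c=shot(n); cv2.imwrite(f"pics/{n}0.png",c["pixels"]); print(n,c["K"].tolist(),(-c["R"].T@c["t"]).round(3),c["R"].round(2).tolist())
s=r.read_state(); print(s, r.nose_length)
E
```

```text
top [[420.2469836832492, 0.0, 317.4394178938468], [0.0, 420.2469836832492, 200.0431566331108], [0.0, 0.0, 1.0]] [0.422 0.03  0.967] [[0.02, -1.0, -0.02], [-1.0, -0.02, -0.09], [0.09, 0.02, -1.0]]
side [[364.4282994563953, 0.0, 318.55774819328764], [0.0, 364.4282994563953, 201.10230611661686], [0.0, 0.0, 1.0]] [0.133 0.809 0.616] [[-0.92, -0.4, -0.0], [-0.22, 0.52, -0.83], [0.33, -0.76, -0.56]]
{'time': 0.1, 'joint_positions': array([ 1.08439772,  0.33279918, -0.06471104,  1.46082846,  0.02159208,
        1.34991071, -0.08852682]), 'joint_vel': array([-3.76602040e-04,  8.80346586e-05, -1.16765080e-03, -4.81437625e-04,
        1.25520142e-03,  9.19509887e-05,  7.47867656e-05]), 'joint_torque': array([ 9.95514274e-04, -6.24547863e+01,  2.41529202e-02, -3.90718281e+01,
       -6.15684455e-02,  3.65358603e-02,  6.34355979e-05]), 'ee_pos': array([ 0.27946213, -0.55869695,  0.24685322]), 'eef_rot': array([ 8.50690457e-01, -5.25666583e-01, -5.43395844e-04, -3.09400206e-04]), 'ft_force': array([-0.0108482 ,  0.07935813,  0.10715787]), 'torque': array([-0.005715  ,  0.03483337,  0.03013436]), 'width': 0.08695928438759147} 0.025
```

View pics/top0.png

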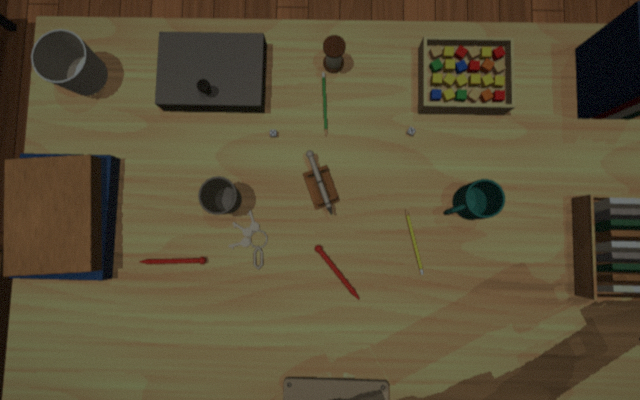

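View pics/side0.png

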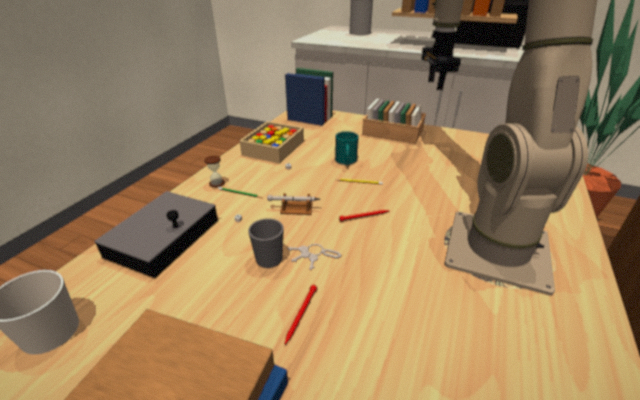

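The top view shows three candidates: the steel pen on the wooden rest at (320,183), ball near (310,154) and point near (333,213), and two red pens at (175,261) and (337,272). The steel one fits because it isn't red and lies on the rest. The teal vessel with a handle at (478,200) is the mug. The grey cup without a handle at (219,195) is the dice cup.

```bash
cat > m.py <<'E'
from h import *
c=dict(np.load("top.npz"));W=cloud(c);px=c["pixels"]
cv2.imwrite("pics/crop1.png",np.hstack([cv2.resize(px[140:225,285:355],None,fx=5.5,fy=5.5,interpolation=cv2.INTER_CUBIC),cv2.resize(px[140:225,445:515],None,fx=5.5,fy=5.5,interpolation=cv2.INTER_CUBIC)]))
def circ(P):
    A=np.c_[2*P[:,:2],np.ones(len(P))];s=np.linalg.lstsq(A,(P[:,:2]**2).sum(1),rcond=None)[0]
    return s[:2],np.sqrt(s[2]+s[:2]@s[:2])
for nm,(a,b,e,f) in dict(mug=(170,230,438,515),cup=(165,225,190,250)).items():
    P=W[a:b,e:f].reshape(-1,3);R=P[(P[:,2]>.085)&(P[:,2]<.105)]
    m=np.median(R,0); R=R[np.hypot(*(R-m)[:,:2].T)<.06]; o,rad=circ(R); d=np.hypot(*(R[:,:2]-o).T)
    k=d<.043; o,rad=circ(R[k]);print(nm,len(R),o.round(4),rad.round(4),R[:,2].max().round(4))
    I=P[np.hypot(*(P[:,:2]-o).T)<.015];print(" floor z",np.nanmedian(I[:,2]).round(4))
    H=P[(P[:,2]>.02)&(np.hypot(*(P[:,:2]-o).T)>.048)];print(" outside",len(H),(np.median(H,0)-np.r_[o,0]).round(3) if len(H) else '')
# pen: line of highest points
P=W[140:225,285:355]; v,u=np.mgrid[140:225,285:355]
k=(P[...,2]>.034)&(P[...,2]<.07);
for row in range(144,222,3):
    kk=k[row-140]
    if kk.any():
        q=P[row-140][kk]; i=q[:,2].argmax(); print(row,u[row-140][kk][[0,-1]],q[i].round(4),kk.sum())
E
python3 m.py
```

```text
mug 393 [ 0.5129 -0.2987] 0.0383 0.098
 floor z 0.0064
 outside 90 [-0.024  0.06   0.074]
cup 340 [0.5067 0.2571] 0.0378 0.0991
 floor z 0.0058
 outside 0 
153 [306 313] [0.6111 0.065  0.0463] 8
156 [307 312] [0.6044 0.0693 0.0457] 6
159 [309 313] [0.5981 0.0648 0.0434] 5
162 [310 315] [0.5913 0.0624 0.0441] 6
165 [311 316] [0.5846 0.06   0.044 ] 6
168 [312 324] [0.5787 0.0376 0.0417] 12
171 [309 320] [0.5711 0.0574 0.0446] 10
174 [307 319] [0.5649 0.0529 0.0418] 11
177 [315 320] [0.558  0.0483 0.0435] 6
180 [316 321] [0.5515 0.0481 0.042 ] 6
183 [317 322] [0.545  0.0391 0.0416] 6
186 [319 323] [0.5382 0.0389 0.0426] 5
189 [320 324] [0.5314 0.041  0.043 ] 5
192 [321 325] [0.525  0.0386 0.0414] 5
195 [322 327] [0.5183 0.034  0.0418] 6
198 [323 335] [0.5119 0.014  0.0439] 12
201 [318 329] [0.505  0.0293 0.0431] 11
204 [317 330] [0.4983 0.027  0.0445] 10
207 [326 331] [0.4919 0.0224 0.0425] 6
210 [328 331] [0.4852 0.0245 0.0419] 4
213 [330 331] [0.479  0.0177 0.0379] 2
```

View pics/crop1.png

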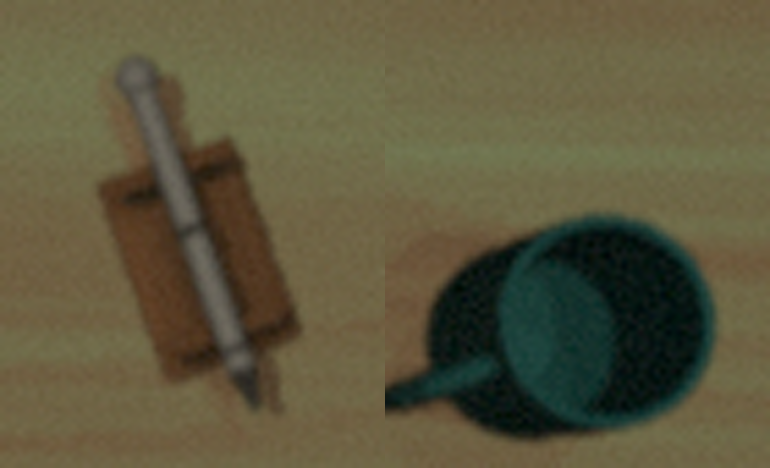

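The crop confirms both parts. The steel pen lies on the rest, with its ball at about (309.5,153.5) and its point at about (331,214) in full-frame pixels. The teal mug's handle comes out at the left (+y), and its rim centre is near (486,199).

```bash
cat >> h.py <<'E'
def ray(c,u,v,z):
    d=c["R"].T@np.linalg.solve(c["K"],[u,v,1.]);o=-c["R"].T@c["t"];return o+d*(z-o[2])/d[2]
def proj(c,X):
    p=c["K"]@(c["R"]@np.array(X)+c["t"]);return p[:2]/p[2]
E
python3 - <<'E'
from h import *
from scipy.spatial.transform import Rotation as T
c=dict(np.load("top.npz"));s=dict(np.load("side.npz"))
b=ray(c,309.5,153.5,.036);t=ray(c,331,214.5,.036)
print("ball",b,"tip",t,"len",np.linalg.norm(b-t))
L=np.array([ray(c,(a+e)/2,v,.036) for v,a,e in [(159,309,313),(165,311,316),(180,316,321),(186,319,323),(192,321,325),(195,322,327),(207,326,331)]])
p=np.polyfit(L[:,0],L[:,1],1);print("line: angle",np.degrees(np.arctan(p[0])),"y at ball",np.polyval(p,b[0]))
st=r.read_state();m=T.from_quat(st["eef_rot"]).as_matrix();print("jaw x dir",m[:,0].round(3),np.degrees(np.arctan2(m[1,0],m[0,0])),"z",m[:,2].round(3))
print("side px ball",proj(s,b),"tip",proj(s,t),"mug",proj(s,[.513,-.299,.095]))
cr=s["pixels"][180:220,255:335];cv2.imwrite("pics/crop2.png",cv2.resize(cr,None,fx=9,fy=9,interpolation=cv2.INTER_CUBIC))
E
```

```text
ball [0.61203157 0.06878155 0.036     ] tip [0.47580857 0.01757892 0.036     ] len 0.14552804985270537
line: angle 21.189706029524096 y at ball 0.06968501098713067
jaw x dir [ 0.447 -0.894 -0.001] -63.426271681123076 z [-0.001  0.001 -1.   ]
side px ball [269.68756416 197.57793549] tip [320.34188993 198.93819987] mug [346.88510544 135.37092631]
```

View pics/crop2.png

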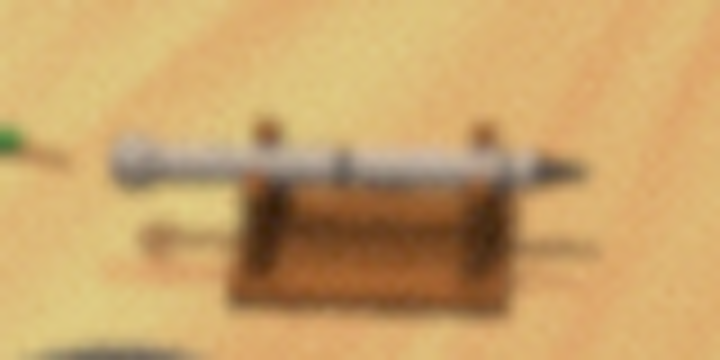

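The top and side views agree on the ball within 0.3 px, and ball to point measures 145.5 mm against the stated 145. Ball: (0.612, 0.069, 0.036). Pen direction is 20.8°, so the jaws need about -69.3°, a spin of -5.8°. I'll move above the ball.

```bash
python3 -m creep '[{"x":0.02,"y":0.04,"z":0},{"x":0.05,"y":0.09,"z":0},{"x":0.08,"y":0.145,"z":0},{"x":0.108,"y":0.2,"z":0},{"x":0.136,"y":0.255,"z":0},{"x":0.164,"y":0.31,"z":0},{"x":0.192,"y":0.365,"z":0},{"x":0.221,"y":0.42,"z":0},{"x":0.25,"y":0.475,"z":0},{"x":0.28,"y":0.53,"z":0,"spin":-2},{"x":0.308,"y":0.585,"z":0,"spin":-4},{"x":0.332,"y":0.628,"z":0,"spin":-5.8}]' 0.06 40
python3 -m creep '[{"x":0,"y":0,"z":0},{"x":0,"y":0,"z":0},{"x":0,"y":0,"z":0}]'
python3 - <<'E'
from h import *
from scipy.spatial.transform import Rotation as T
m=T.from_quat(r.read_state()["eef_rot"]).as_matrix();print(np.degrees(np.arctan2(m[1,0],m[0,0])),m[:,2].round(3))
E
```

```text
-63.426271681123076 [-0.001  0.001 -1.   ]invalid input at $[0]: expected keys x, y, z, spin
invalid input at $[0]: expected keys x, y, z, spin
```

Every row needs all four keys.

```bash
python3 -m creep '[{"x":0.02,"y":0.04,"z":0,"spin":0},{"x":0.05,"y":0.09,"z":0,"spin":0},{"x":0.08,"y":0.145,"z":0,"spin":0},{"x":0.108,"y":0.2,"z":0,"spin":0},{"x":0.136,"y":0.255,"z":0,"spin":0},{"x":0.164,"y":0.31,"z":0,"spin":0},{"x":0.192,"y":0.365,"z":0,"spin":0},{"x":0.221,"y":0.42,"z":0,"spin":0},{"x":0.25,"y":0.475,"z":0,"spin":0},{"x":0.28,"y":0.53,"z":0,"spin":-2},{"x":0.308,"y":0.585,"z":0,"spin":-4},{"x":0.332,"y":0.628,"z":0,"spin":-5.8}]' 0.06 40
python3 -m creep '[{"x":0,"y":0,"z":0,"spin":0},{"x":0,"y":0,"z":0,"spin":0},{"x":0,"y":0,"z":0,"spin":0}]'
python3 - <<'E'
from h import *
from scipy.spatial.transform import Rotation as T
m=T.from_quat(r.read_state()["eef_rot"]).as_matrix();print(np.degrees(np.arctan2(m[1,0],m[0,0])),m[:,2].round(3))
E
```

```text
time: 1.6
ee_pos: [0.6121, 0.0716, 0.2472]
eef_rot: [0.823, -0.568, -0.0, -0.0]
ft_force: [1.2, -1.2, -0.2]
width: 0.0599
time: 1.98
ee_pos: [0.6115, 0.0673, 0.2476]
eef_rot: [0.822, -0.569, 0.0, 0.0]
ft_force: [0.0, -0.8, 0.5]
width: 0.0602
-69.34355073472166 [-0.    -0.001 -1.   ]
```

```bash
python3 -m creep '[{"x":0,"y":0,"z":-0.03,"spin":0},{"x":0,"y":0,"z":-0.07,"spin":0},{"x":0,"y":0,"z":-0.1,"spin":0},{"x":0,"y":0,"z":-0.12,"spin":0},{"x":0,"y":0,"z":-0.13,"spin":0},{"x":0,"y":0,"z":-0.13,"spin":0},{"x":0,"y":0,"z":-0.13,"spin":0},{"x":0,"y":0,"z":-0.13,"spin":0}]'
python3 - <<'E'
from h import *
for n in("top","side"):
    c=shot(n)
    e=r.read_state()["ee_pos"];print(e,proj(c,e))
    u,v=proj(c,[.612,.069,.036]).astype(int)
    cv2.imwrite(f"pics/{n}1.png",cv2.resize(c["pixels"][max(0,v-40):v+40,u-50:u+50],None,fx=4,fy=4,interpolation=cv2.INTER_CUBIC)) 
cv2.imwrite("pics/c3.png",np.hstack([cv2.imread("pics/top1.png"),cv2.imread("pics/side1.png")]))
E
```

```text
time: 2.98
ee_pos: [0.6121, 0.0691, 0.1185]
eef_rot: [0.823, -0.568, 0.001, -0.0]
ft_force: [0.4, 0.0, 0.1]
width: 0.06
[0.61201168 0.06911975 0.11835048] [307.88572903 145.39931191]
[0.61188937 0.06909094 0.11815825] [267.31358689 172.718825  ]
```

View pics/c3.png

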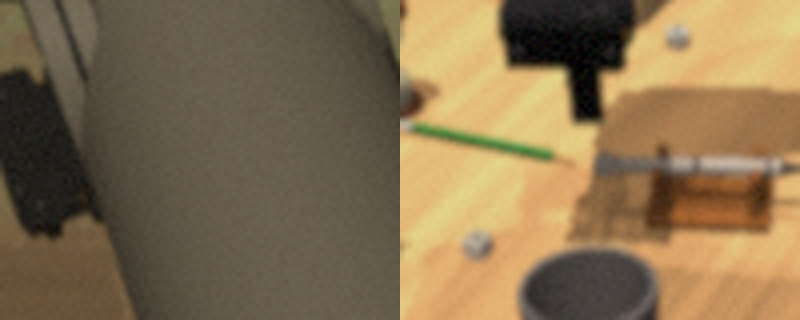

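The side view shows the fingers directly above the ball (ball at crop (605,165)), and the green pencil is clear of them. I'll narrow the opening, go down and grip.

```bash
python3 -m creep '[{"x":0,"y":0,"z":-0.02,"spin":0},{"x":0,"y":0,"z":-0.04,"spin":0},{"x":0,"y":0,"z":-0.055,"spin":0},{"x":0,"y":0,"z":-0.068,"spin":0},{"x":0,"y":0,"z":-0.076,"spin":0},{"x":0,"y":0,"z":-0.076,"spin":0},{"x":0,"y":0,"z":-0.076,"spin":0},{"x":0,"y":0,"z":-0.076,"spin":0}]' 0.042 40
python3 -m creep '[{"x":0,"y":0,"z":0,"spin":0},{"x":0,"y":0,"z":0,"spin":0},{"x":0,"y":0,"z":0,"spin":0},{"x":0,"y":0,"z":0,"spin":0},{"x":0,"y":0,"z":0,"spin":0},{"x":0,"y":0,"z":0,"spin":0}]' 0.0 40
```

```text
time: 4.08
ee_pos: [0.612, 0.0691, 0.0422]
eef_rot: [0.823, -0.568, 0.0, -0.0]
ft_force: [-0.0, -0.4, -0.8]
width: 0.0418
time: 4.82
ee_pos: [0.6116, 0.069, 0.0416]
eef_rot: [0.823, -0.568, 0.0, 0.0]
ft_force: [-0.6, -0.5, 0.1]
width: 0.0152
```

```bash
python3 -m creep '[{"x":0,"y":0,"z":0,"spin":0},{"x":0,"y":0,"z":0,"spin":0}]'
python3 - <<'E'
from h import *
c=shot("side");u,v=proj(c,[.612,.069,.036]).astype(int)
cv2.imwrite("pics/c4.png",cv2.resize(c["pixels"][v-40:v+30,u-40:u+70],None,fx=7,fy=7,interpolation=cv2.INTER_CUBIC))
E
```

```text
time: 5.08
ee_pos: [0.6116, 0.069, 0.0416]
eef_rot: [0.823, -0.568, 0.0, 0.0]
ft_force: [1.0, -0.5, 0.2]
width: 0.0154
```

View pics/c4.png

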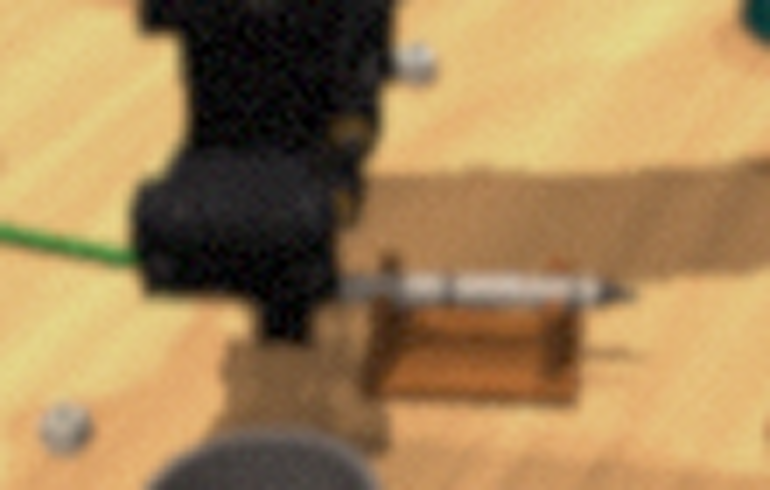

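The gripper is around the ball and the pen still lies level in its notches. The width is 15.4 mm rather than 18, perhaps from soft pads, so I'll lift a little, cautiously, and check that it stays level.

```bash
python3 -m creep '[{"x":0,"y":0,"z":0.004,"spin":0},{"x":0,"y":0,"z":0.01,"spin":0},{"x":0,"y":0,"z":0.018,"spin":0},{"x":0,"y":0,"z":0.027,"spin":0},{"x":0,"y":0,"z":0.036,"spin":0},{"x":0,"y":0,"z":0.043,"spin":0},{"x":0,"y":0,"z":0.048,"spin":0},{"x":0,"y":0,"z":0.05,"spin":0},{"x":0,"y":0,"z":0.05,"spin":0}]'
python3 - <<'E'
from h import *
c=shot("side");u,v=proj(c,[.612,.069,.086]).astype(int)
cv2.imwrite("pics/c5.png",cv2.resize(c["pixels"][v-40:v+40,u-40:u+70],None,fx=6,fy=6,interpolation=cv2.INTER_CUBIC))
print(u,v,proj(c,[.476,.0175,.086]))
E
```

```text
time: 6.25
ee_pos: [0.6116, 0.069, 0.0915]
eef_rot: [0.823, -0.568, 0.0, 0.0]
ft_force: [0.1, 0.5, -1.0]
width: 0.0152
268 182 [320.27918822 183.95339418]
```

View pics/c5.png

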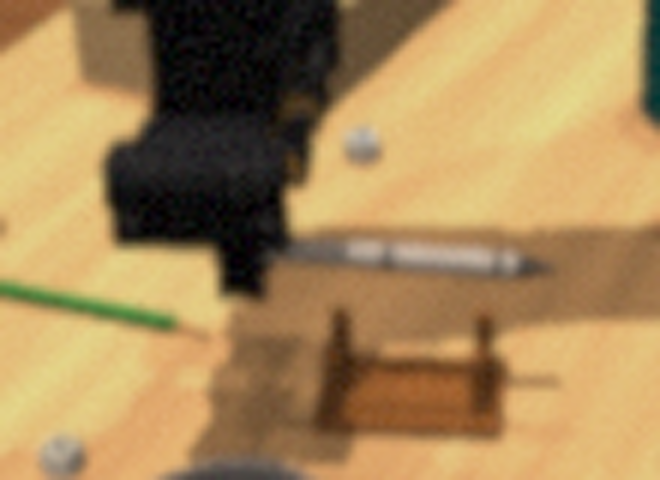

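The pen is clear of the rest and level: the point is at (319,186.5), where (320,184) was expected. I'll lift higher, then ease the grip.

```bash
python3 -m creep '[{"x":0,"y":0,"z":0.01,"spin":0},{"x":0,"y":0,"z":0.03,"spin":0},{"x":0,"y":0,"z":0.055,"spin":0},{"x":0,"y":0,"z":0.085,"spin":0},{"x":0,"y":0,"z":0.115,"spin":0},{"x":0,"y":0,"z":0.145,"spin":0},{"x":0,"y":0,"z":0.17,"spin":0},{"x":0,"y":0,"z":0.19,"spin":0},{"x":0,"y":0,"z":0.202,"spin":0},{"x":0,"y":0,"z":0.21,"spin":0},{"x":0,"y":0,"z":0.21,"spin":0},{"x":0,"y":0,"z":0.21,"spin":0}]'
python3 - <<'E'
from h import *
c=shot("side");cv2.imwrite("pics/s6a.png",c["pixels"][60:260,180:400])
E
python3 -m creep '[{"x":0,"y":0,"z":0,"spin":0},{"x":0,"y":0,"z":0,"spin":0},{"x":0,"y":0,"z":0,"spin":0},{"x":0,"y":0,"z":0,"spin":0},{"x":0,"y":0,"z":0,"spin":0},{"x":0,"y":0,"z":0,"spin":0},{"x":0,"y":0,"z":0,"spin":0},{"x":0,"y":0,"z":0,"spin":0},{"x":0,"y":0,"z":0,"spin":0},{"x":0,"y":0,"z":0,"spin":0},{"x":0,"y":0,"z":0,"spin":0},{"x":0,"y":0,"z":0,"spin":0}]' 0.0 3.5
python3 - <<'E'
from h import *
c=shot("side");cv2.imwrite("pics/s6.png",cv2.resize(np.hstack([cv2.imread("pics/s6a.png"),c["pixels"][60:260,180:400]]),None,fx=1.8,fy=1.8,interpolation=cv2.INTER_CUBIC))
print(proj(c,[.612,.069,.296]),proj(c,[.612,.069,.151]))
E
```

```text
time: 7.8
ee_pos: [0.6114, 0.0689, 0.3008]
eef_rot: [0.823, -0.568, -0.0, 0.0]
ft_force: [-0.1, 0.5, -0.4]
width: 0.0151
time: 9.35
ee_pos: [0.6116, 0.069, 0.3016]
eef_rot: [0.823, -0.568, 0.0, 0.0]
ft_force: [-0.3, 0.8, -0.7]
width: 0.0174
[261.34631883 109.96383342] [266.28817641 162.07522209]
```

View pics/s6.png

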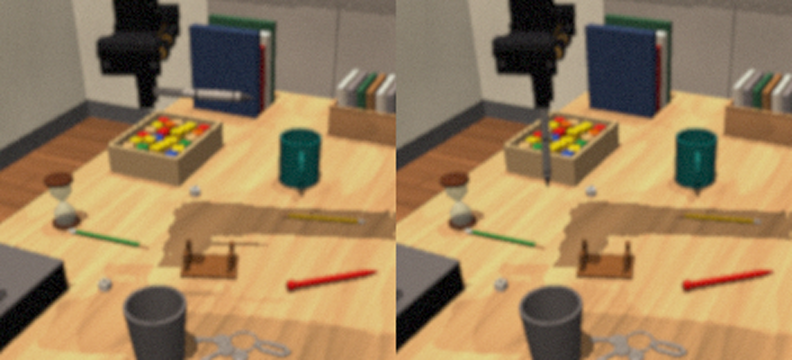

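Left, before easing: the pen is level. Right, after: it hangs vertically with the point at (264,164), where (266,162) was expected. I'll grip again and carry it over the mug.

```bash
python3 -m creep '[{"x":0,"y":0,"z":0,"spin":0},{"x":0,"y":0,"z":0,"spin":0},{"x":0,"y":0,"z":0,"spin":0},{"x":0,"y":0,"z":0,"spin":0}]' 0.0 40
python3 -m creep '[{"x":-0.003,"y":-0.01,"z":0,"spin":0},{"x":-0.009,"y":-0.033,"z":0,"spin":0},{"x":-0.018,"y":-0.068,"z":0,"spin":0},{"x":-0.03,"y":-0.112,"z":0,"spin":0},{"x":-0.043,"y":-0.16,"z":0,"spin":0},{"x":-0.056,"y":-0.21,"z":0,"spin":0},{"x":-0.069,"y":-0.258,"z":0,"spin":0},{"x":-0.08,"y":-0.3,"z":0,"spin":0},{"x":-0.089,"y":-0.333,"z":0,"spin":0},{"x":-0.095,"y":-0.355,"z":0,"spin":0},{"x":-0.0985,"y":-0.368,"z":0,"spin":0},{"x":-0.0985,"y":-0.368,"z":0,"spin":0}]'
python3 -m creep '[{"x":0,"y":0,"z":-0.02,"spin":0},{"x":0,"y":0,"z":-0.03,"spin":0},{"x":0,"y":0,"z":-0.03,"spin":0},{"x":0,"y":0,"z":-0.03,"spin":0}]'
python3 - <<'E'
from h import *
c=shot("side");u,v=315,90
cv2.imwrite("pics/s7.png",cv2.resize(c["pixels"][60:180,270:410],None,fx=5,fy=5,interpolation=cv2.INTER_CUBIC))
e=r.read_state()["ee_pos"];print(e,proj(c,e-[0,0,.006]),proj(c,e-[0,0,.151]),proj(c,[.513,-.299,.095]))
E
```

```text
time: 9.9
ee_pos: [0.6116, 0.069, 0.3016]
eef_rot: [0.823, -0.568, 0.0, 0.0]
ft_force: [-0.7, 0.0, -0.9]
width: 0.0154
time: 11.4
ee_pos: [0.5127, -0.2997, 0.3015]
eef_rot: [0.823, -0.569, -0.0, 0.0]
ft_force: [0.3, 0.7, -0.9]
width: 0.0159
time: 11.9
ee_pos: [0.5135, -0.2987, 0.2722]
eef_rot: [0.823, -0.568, 0.0, -0.0]
ft_force: [-0.4, 0.4, -0.4]
width: 0.0154
[ 0.51348746 -0.29885751  0.27234991] [348.89863652  85.46255542] [347.04838324 128.19386198] [346.88510544 135.37092631]
```

View pics/s7.png

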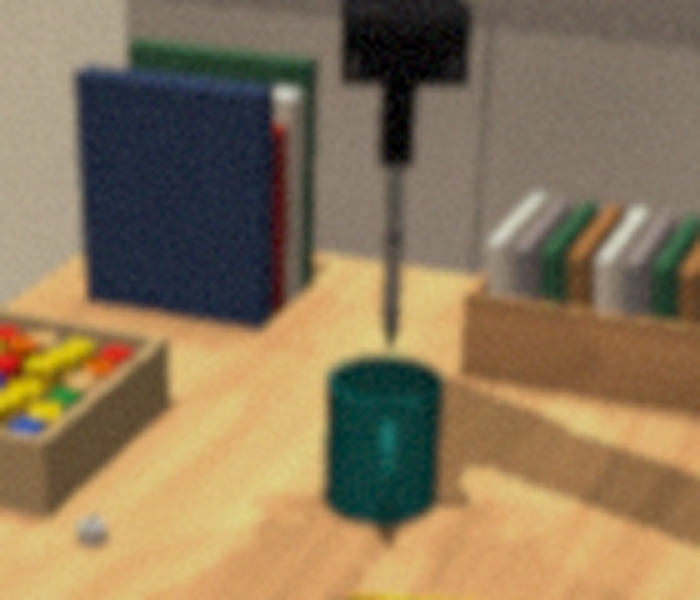

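The pen hangs vertically over the mug mouth, with the point at (348,128.6) and the rim centre at about (347,136). Lowering now.

```bash
python3 -m creep '[{"x":0,"y":0,"z":-0.01,"spin":0},{"x":0,"y":0,"z":-0.025,"spin":0},{"x":0,"y":0,"z":-0.042,"spin":0},{"x":0,"y":0,"z":-0.06,"spin":0},{"x":0,"y":0,"z":-0.075,"spin":0},{"x":0,"y":0,"z":-0.09,"spin":0},{"x":0,"y":0,"z":-0.1,"spin":0},{"x":0,"y":0,"z":-0.108,"spin":0},{"x":0,"y":0,"z":-0.11,"spin":0},{"x":0,"y":0,"z":-0.11,"spin":0}]'
python3 -m creep '[{"x":0,"y":0,"z":-0.001,"spin":0},{"x":0,"y":0,"z":-0.002,"spin":0},{"x":0,"y":0,"z":-0.003,"spin":0},{"x":0,"y":0,"z":-0.003,"spin":0}]'
python3 -m creep '[{"x":0,"y":0,"z":-0.001,"spin":0},{"x":0,"y":0,"z":-0.002,"spin":0},{"x":0,"y":0,"z":-0.002,"spin":0},{"x":0,"y":0,"z":-0.002,"spin":0}]'
```

```text
time: 13.2
ee_pos: [0.5133, -0.299, 0.1618]
eef_rot: [0.823, -0.568, 0.0, -0.0]
ft_force: [-0.4, -0.4, -0.2]
width: 0.0153
time: 13.7
ee_pos: [0.5138, -0.2992, 0.1596]
eef_rot: [0.823, -0.568, 0.001, -0.0]
ft_force: [-0.5, 0.9, 5.4]
width: 0.0153
time: 14.2
ee_pos: [0.5147, -0.2995, 0.159]
eef_rot: [0.823, -0.568, 0.002, -0.0]
ft_force: [-0.2, 0.3, 12.6]
width: 0.0151
```

Contact with the floor at TCP z of about 0.160 (5 N, then 12 N). I'll back off the overtravel, release and retreat upward.

```bash
python3 -m creep '[{"x":0,"y":0,"z":0.002,"spin":0},{"x":0,"y":0,"z":0.003,"spin":0},{"x":0,"y":0,"z":0.003,"spin":0}]'
python3 -m creep '[{"x":0,"y":0,"z":0,"spin":0},{"x":0,"y":0,"z":0,"spin":0},{"x":0,"y":0,"z":0,"spin":0},{"x":0,"y":0,"z":0,"spin":0},{"x":0,"y":0,"z":0,"spin":0},{"x":0,"y":0,"z":0,"spin":0},{"x":0,"y":0,"z":0,"spin":0},{"x":0,"y":0,"z":0,"spin":0}]' 0.08
python3 -m creep '[{"x":0,"y":0,"z":0.005,"spin":0},{"x":0,"y":0,"z":0.012,"spin":0},{"x":0,"y":0,"z":0.02,"spin":0},{"x":0,"y":0,"z":0.03,"spin":0},{"x":0,"y":0,"z":0.042,"spin":0},{"x":0,"y":0,"z":0.06,"spin":0},{"x":0,"y":0,"z":0.08,"spin":0},{"x":0,"y":0,"z":0.1,"spin":0},{"x":0,"y":0,"z":0.115,"spin":0},{"x":0,"y":0,"z":0.12,"spin":0},{"x":0,"y":0,"z":0.12,"spin":0},{"x":0,"y":0,"z":0.12,"spin":0}]'
python3 - <<'E'
from h import *
c=shot("side")
cv2.imwrite("pics/s8.png",cv2.resize(c["pixels"][60:260,220:410],None,fx=3,fy=3,interpolation=cv2.INTER_CUBIC))
E
```

```text
time: 14.58
ee_pos: [0.5132, -0.2991, 0.1598]
eef_rot: [0.823, -0.568, 0.0, 0.0]
ft_force: [0.4, 0.5, 5.3]
width: 0.016
time: 15.58
ee_pos: [0.5131, -0.299, 0.1596]
eef_rot: [0.823, -0.568, 0.0, 0.0]
ft_force: [-0.0, -0.2, 0.6]
width: 0.0789
time: 17.08
ee_pos: [0.5129, -0.2989, 0.2788]
eef_rot: [0.823, -0.568, -0.001, 0.0]
ft_force: [-0.3, 0.6, -0.2]
width: 0.08
```

View pics/s8.png

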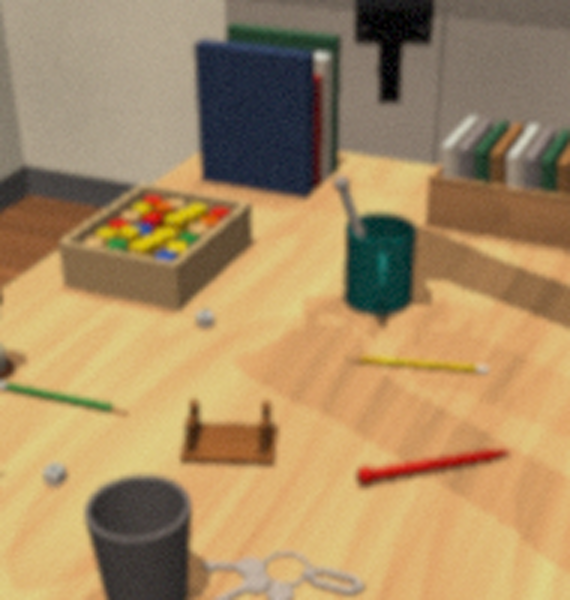

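The pen leans in the upright mug, its ball at crop (343,184), and the gripper is clear. I'll compare mug and cup positions numerically with the first picture, then hand in.

```bash
python3 - <<'E'
from h import *
a=cv2.imread("pics/side0.png").astype(np.float32);b=shot("side")["pixels"].astype(np.float32)
for n,(v0,v1,u0,u1) in dict(mug=(142,172,328,368),cup=(212,275,240,295)).items():
    g=[cv2.cvtColor(x[v0:v1,u0:u1],cv2.COLOR_BGR2GRAY) for x in(a,b)];print(n,cv2.phaseCorrelate(*g))
print(r.read_state()["ft_force"]); r.close_job()
E
```

```text
mug ((-0.01483056175893438, -0.06231004944000418), 0.8205067427953084)
cup ((0.040811315838425344, -0.02110656432567737), 1.0107748568058015)
[-0.13652275  0.2333046   0.04448695]
the job is handed in; nothing more can be done
```

The steel score pen is standing point down in the teal mug, and I've handed the job in at about 17 s of the 51 s limit.

I gripped the pen by its ball at 40 N and lifted it level off the rest. Easing to 3.5 N let it swing down to hang vertically, and I regripped it at 40 N. I then lowered it into the mug until the point touched the floor (5–13 N on the wrist), backed off, released it and moved the gripper up clear.

**Last checks:**
- **Pen:** the final picture shows it leaning against the rim inside the upright mug.
- **Mug and dice cup:** both are within 0.1 px of where they were in the first side picture.
- **Robot:** the wrist force is about zero, so nothing is touching the robot.

**Disagreement:** the fingers read about 15 mm on the 18 mm ball at 40 N, but 17.4 mm at 3.5 N. I put this down to soft pads, and it caused no slip. I didn't check the top view at the end because the arm was in the way.

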